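# Shut the tool case for carrying

## Task

Shut the wooden tool case ready for carrying: push both drawers fully home with the fingertips, then push the raised lid over from behind and press it fully down, so that its front lip locks the drawers in. Only push: grip and lift nothing, do not shove the case along the table, leave the tools in its tray and disturb nothing round it.

Things in the scene. Friction and masses are not known exactly. Their poses are not given: they have to be found in the camera images.
- case: small wooden tool case, loose on the table, 150 deep (x) x 270 wide (y) x 80 mm to its rim, 2.2 to 2.9 kg in all. Origin: centre of its underside. x points from its front (facing the robot, x = -75 mm) to its back, y to its left, z up. Below: two drawers side by side. Above: an open tray (floor 52 mm up) with loose tools
- case_lid (a joint): angle of the lid in rad: 0 shut, 1.57 standing upright on the back edge of the case. Stiff friction hinges (about 0.4 N m) hold it at any angle, so it must be pushed all the way down; 3 to 6 N at its front edge move it
- lid_edge (a point): middle of the lid's front edge on its outer face, 159.5 mm from the hinge. x points from here to the hinge, y along the hinge, z out of the outer face (up when shut, away from the robot when open). Panel 272 wide, 8 mm thick; along the front edge a lip 7 mm thick reaches 46.5 mm past the inner face. Shut, it hangs before the top 12 mm of the drawer fronts; a drawer that stands out blocks it
- lid_hinge (a point): middle of the hinge line of the lid, on the back top edge of the case, 80.5 mm above the table
- drawer_left (a joint): how far the left (+y) drawer stands out, in m: 0 fully home (front flush with the case), up to 0.075; it slides along the case's x and stays where it is left (about 1.2 N of friction)
- drawer_left_front (a point): centre of the outer face of the left (+y) drawer's front, 26 mm above the table: a flat panel 124 mm wide, 9.5 to 46.5 mm above the table and 8 mm thick, with a finger notch 40 mm wide and 8 mm deep in the middle of its top edge. Axes as the case
- drawer_right (a joint): how far the right (-y) drawer stands out, in m: 0 fully home (front flush with the case), up to 0.075; it slides along the case's x and stays where it is left (about 1.2 N of friction)
- drawer_right_front (a point): centre of the outer face of the right (-y) drawer's front, 26 mm above the table: a flat panel 124 mm wide, 9.5 to 46.5 mm above the table and 8 mm thick, with a finger notch 40 mm wide and 8 mm deep in the middle of its top edge. Axes as the case
- cabin_middle (a point): centre of a small loose model cabin moulding, 62 x 20 x 18 mm, lying in the left part of the case's tray (next to a roll of tape that is wedged there); stays there
- spatula_middle (a point): centre of a loose steel modelling spatula, 121 x 9 x 9 mm, lying in the right part of the case's tray; stays there
- glue_middle (a point): centre of a small square glue bottle, 30 x 30 x 61 mm, standing loose on the table beside the case; not to be disturbed
- forceps_middle (a point): centre of steel clamp forceps with finger rings, 114 x 45 x 6 mm, lying loose on the table beside the case; not to be disturbed
- block_middle (a point): centre of a sanding block, 70 x 28 x 16 mm, lying loose on the table beside the case; not to be disturbed
There are look-alikes about, which are no part of the job. Leave any yellow look-alike of the part that bears spatula_middle alone. What is shaped like the part that bears cabin_middle but pink is not meant.

How it is judged:
By the outcome, as a careful person would: the job done as asked, in the order asked, and still so for the second after the job is handed in, with the robot touching nothing.
It also fails if it takes over 64 s, if anything falls off the work surface, if the arm or the gripper's body presses on something with over 40 N, if the wrist force passes 120 N, or if a joint passes its speed limit or range.

## Robot

A 6-joint arm with a two-finger parallel gripper is mounted at the origin on the work surface; the furniture and walls round the work are solid. World frame = base frame: x ahead of the robot, y to its left, z up, the work surface at z = 0. Lengths are in mm, angles in rad, forces in N, time in s.
With the tool pointing down it reaches from about 325 to 750 mm from the base axis. Payload 7.6 kg.
Tool frame: the origin (TCP) lies at the very end of the fingers, on their centre line; the grasp point (between the pads) lies 19 mm behind it; z points along the fingers, y is the direction in which the jaws open and shut (so a half turn about z gives the same grasp; the last joint's range is limited). The gripper opens to 85 mm and grips with 20 to 120 N. Pads are 22 mm wide; open, the fingers measure 114 mm over their backs; the gripper's body (76 mm by 85 mm) begins 54 mm behind the grasp point. The pads swing forward as they close: fully open they stand 13 mm farther back than shut.
Start: joints at [-1.309, 0.052, 1.401, -0, 1.689, -0.07], TCP at [171.041, -496.377, 231.323] pointing down, gripper open.
Joint ranges: [-2.9, 2.9], [-0.91, 2.17], [0.12, 2.37], [-1.06, 4.2], [0.26, 2.73], [-2.93, 2.93]. Speed limits (rad/s): [2.57, 2.57, 3.01, 3.14, 3.14, 3.14].

## Interface

Orientations are given as a unit quaternion [w, x, y, z].
In Python, from cell import r gives the robot as it stands.
- The arm moves only by the tool play_rows, never from a script. Its argument "series" is a list of rows, each an object of numbers: "dx", "dy", "dz": the shift along the tool's x, y, z normalised to -1 to 1, where 1 is 10 cm; "rx", "ry", "rz": the turn, a rotation vector about the tool's x, y, z normalised to -1 to 1, where 1 is 1.5 rad; "claw": the closure in counts, from 0 (fully open) to 255 (shut). A call has 1 to 12 rows; each row shifts and turns the commanded pose from where the row before left it, along the tool's axes as they then stand; what a row does not reach is not made up. A row lasts 1/12 s, in which the tool goes at most 41.7 mm and 7.16 degrees, less where a joint would pass 70% of its speed; a pose out of reach is approached as far as the arm can. A call with a number of a shift or a turn outside -1 to 1 is refused whole. A call with a gripper value outside its range is refused whole. The fingers move at their own pace and stop on an object; "squeeze" is the grip in N (left out, the last holds). Time passes only in rows, so rows that do not move let the fingers close. It gives the time, the measured TCP pose, the force and the opening at its end, in the units of the state.
- r.observe(): the state, without advancing time (a new reading comes with each control period).
- r.camera(name): name is "scene" or "top" or "wrist"; returns a dict with "image" (384x512x3 uint8, blue, green, red), "depth" (384x512 float32, mm along the optical axis (not along the pixel's ray), 0 where there is no reading), "fx", "fy", "cx", "cy" (pixels), "distortion" ([k1, k2, p1, p2, k3] as OpenCV has them; the pictures are not rectified), "position" and "orientation" of the camera in the world. Camera axes: x right, y down, z forward; pixel columns grow to the right and rows downward; lengths in mm; the calibration is good to about 2 mm. A picture is of the moment at which its call begins.
- r.job_done(): hands the job in, once; it reports no verdict.
The state is a dict: "t": time; "joints": joint angles; "joint_vel": joint speeds; "joint_torque": joint torques, N m; "eef_pos": TCP position; "ee_rot": TCP orientation; "force": force on the tool from outside, world axes, zero at the start; "wrist_torque": the same for the moment, N m; "finger_gap": finger opening in mm.
Only numpy, scipy, OpenCV 4.12 (cv2) and the standard library are available. Lean on these libraries where they do the work, as an engineer would, in place of code of your own. Each camera call takes 0.05 s, during which the arm holds its last target.

## Working session

There is one attempt and no reset: what is moved stays moved. The work goes in short steps, Python scripts to look and compute and a tool call to move; the robot and the scene stay as the last step left them, time stands still between calls to the robot, and variables do not carry over. Pictures are saved under pics/ and viewed, and the job is handed in when it is done.

Besides the shell and the picture viewer there is one more tool, called after "Call:" by a JSON object that holds its "fn" and its "kwargs", one argument or row to a line. play_rows: Moves the arm, as the interface text tells. Scaled input: -1 to 1 covers 10 cm each way for a shift and 1.5 rad each way for a turn. Its arguments: {"type":"object","properties":{"series":{"type":"array"},"squeeze":{"type":"number"}},"required":["series"]}

```bash
mkdir -p pics; ls; cat > h.py <<'E'
import numpy as np, cv2, pickle
from cell import r
def R(q):
    w,x,y,z=q
    from scipy.spatial.transform import Rotation as S
    return S.from_quat([x,y,z,w]).as_matrix()
def shot(n,tag):
    c=r.camera(n); cv2.imwrite(f'pics/{tag}.png',c['image']); pickle.dump(c,open(f'pics/{tag}.pkl','wb')); return c
def load(tag): return pickle.load(open(f'pics/{tag}.pkl','rb'))
def ray(c,u,v):
    K=np.array([[c['fx'],0,c['cx']],[0,c['fy'],c['cy']],[0,0,1]])
    p=cv2.undistortPoints(np.array([[[u,v]]],float),K,np.array(c['distortion'],float))[0,0]
    return np.array([p[0],p[1],1.])
def px(c,u,v,d=None):
    if d is None:
        a=c['depth'][int(v)-1:int(v)+2,int(u)-1:int(u)+2]; a=a[a>0]; d=np.median(a) if len(a) else 0
    return R(c['orientation'])@(ray(c,u,v)*d)+np.array(c['position'])
def pz(c,u,v,z):
    d=R(c['orientation'])@ray(c,u,v); p=np.array(c['position']); return p+d*(z-p[2])/d[2]
def crop(tag,u0,v0,u1,v1,s,out):
    im=cv2.imread(f'pics/{tag}.png')[v0:v1,u0:u1]; cv2.imwrite(f'pics/{out}.png',cv2.resize(im,None,fx=s,fy=s,interpolation=cv2.INTER_CUBIC))
E
python3 - <<'E'
from h import *
for n in ('scene','top'):
    c=shot(n,n+'0'); print(n,c['position'],c['orientation'],c['fx'])
print(r.observe())
E
```

```text
pics
scene [195.59098938 698.4494588  771.96711112] [ 0.09765168 -0.24164272  0.88331616 -0.38964793] 378.2201638994557
top [ 418.80767365   84.49248167 1416.91939059] [ 0.03316827 -0.70378756  0.70819391 -0.04521423] 499.47159568167064
{'t': 0.1, 'joints': array([-1.30929263e+00,  5.27923725e-02,  1.40163373e+00, -7.40731445e-06,
        1.68859382e+00, -7.02810335e-02]), 'joint_vel': array([ 0.00020613, -0.00212979, -0.00075393, -0.00056877, -0.0008155 ,
        0.00102644]), 'joint_torque': array([ 9.82417987e-04, -3.82581997e+01, -3.60985637e+01, -5.30849502e-05,
        4.78286107e-03, -2.67864536e-06]), 'eef_pos': array([ 170.96795079, -496.09640276,  230.54159637]), 'ee_rot': array([-7.10021340e-04,  9.86271210e-01,  1.65132041e-01, -7.17888825e-05]), 'force': array([-0.57497029,  0.04508557, -0.86379171]), 'wrist_torque': array([ 0.01621014, -0.03597563,  0.00089281]), 'finger_gap': 84.81895316557181}
```

View pics/scene0.png

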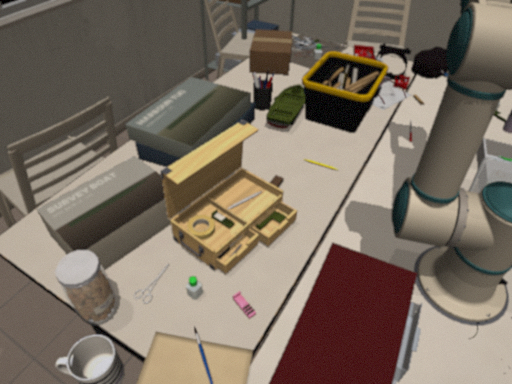

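View pics/top0.png

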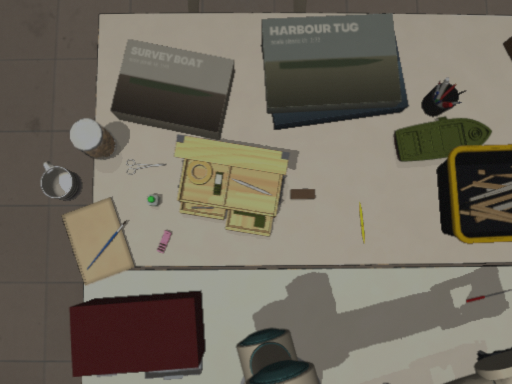

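The scene view has the case at about (225,205) with its lid raised, the pink cabin look-alike at (244,304), and the yellow spatula look-alike at (320,164). In the top view the case is at (230,190), the glue bottle at (152,199), the forceps at (145,167) and the sanding block at (302,194). Two big boxes stand behind the case, at (175,85) and (333,70).

```bash
python3 - <<'E'
from h import *
crop('top0',90,120,330,260,3.3,'top0c'); crop('scene0',120,110,320,300,4,'scene0c')
E
```

```text
(no output)
```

View pics/top0c.png

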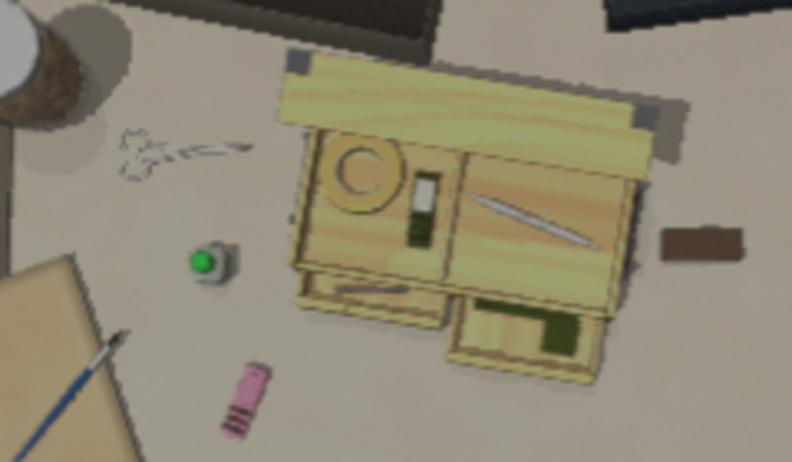

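View pics/scene0c.png

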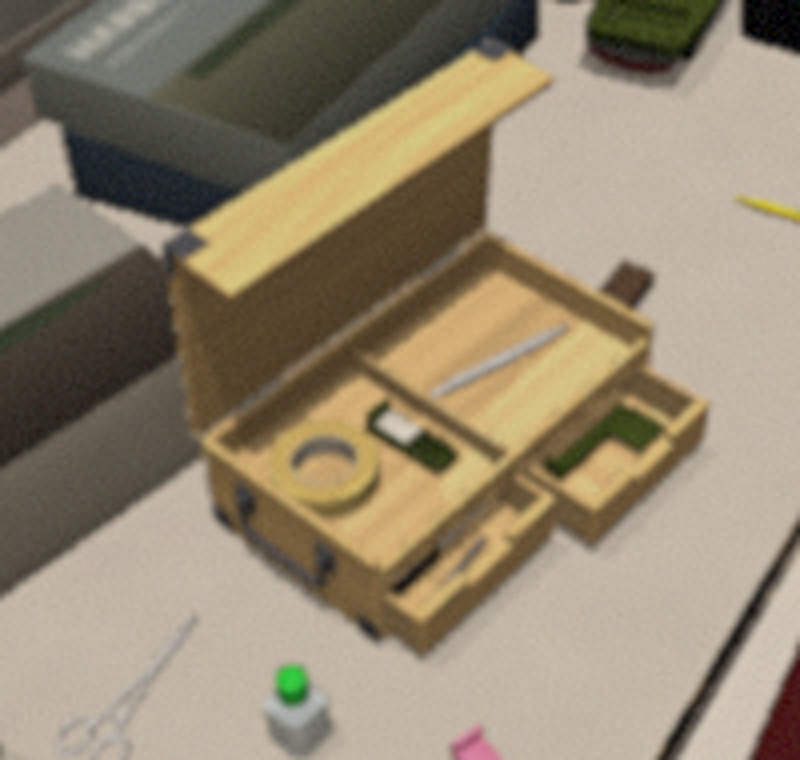

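```bash
python3 - <<'E'
from h import *
c=load('top0')
def P(n,x,y,z):
    u,v=90+x/3.3,120+y/3.3; print(n,(round(u,1),round(v,1)),pz(c,u,v,z).round(1),'depth:',px(c,u,v).round(1))
P('rimFL',293,268,80);P('rimFR',612,316,80)
P('rim BR',640,180,80);P('rimBL',315,128,80)
P('dl front L',297,305,46);P('dl front R',441,327,46)
P('dr front L',448,358,46);P('dr front R',592,382,46)
P('lid back L',290,50,240);P('lid back R',656,106,240);P('lid frontL',280,120,240);P('lid frontR',648,178,240)
P('lid',460,110,240)
P('boxA corner',425,60,60);P('boxB corner',610,28,60)
P('boxA top',430,10,60);P('boxB',640,0,60)
P('glue',203,262,61);P('block',700,244,16);P('forc',200,150,6);P('forc tip',250,147,6);P('pink',246,400,18)
P('notebk',70,260,10)
d=c['depth']
Z=np.zeros(d.shape); X=np.zeros((*d.shape,3))
for v in range(0,270):
    for u in range(80,420):
        X[v,u]=px(c,u,v,d[v,u])
np.save('pics/X0.npy',X)
for (u,v) in [(150,60),(175,100),(200,120),(218,130),(300,40),(330,90),(290,115),(390,110),(280,130)]: print((u,v),X[v,u].round(0))
c=load('scene0')
def Q(n,x,y,z):
    u,v=120+x/4,110+y/4; print(n,(round(u,1),round(v,1)),pz(c,u,v,z).round(1),'depth:',px(c,u,v).round(1))
Q('rimBL',207,437,80);Q('rimFL',382,570,80);Q('rimBR',490,238,80);Q('rimFR',650,333,80)
Q('lidBL',180,250,240);Q('lidFL',232,296,240);Q('lidBR',500,45,240);Q('lidFR',551,80,240)
Q('dl L',427,630,46);Q('dl R',553,500,46);Q('dr L',592,517,46);Q('dr R',708,405,46)
E
```

```text
rimFL (178.8, 201.2) [534.4 271.   80. ] depth: [5.413e+02 2.821e+02 3.000e-01]
rimFR (275.5, 215.8) [493.9  12.   80. ] depth: [493.9  11.9  79.5]
rim BR (283.9, 174.5) [605.2 -12.2  80. ] depth: [583.6  -1.  235.2]
rimBL (185.5, 158.8) [649.6 254.1  80. ] depth: [622.5 234.2 236.8]
dl front L (180.0, 212.4) [506.4 272.1  46. ] depth: [509.1 277.8   4.5]
dl front R (223.6, 219.1) [487.5 152.4  46. ] depth: [489.5 154.4   4.9]
dr front L (225.8, 228.5) [461.8 146.6  46. ] depth: [461.8 146.7  43.8]
dr front R (269.4, 235.8) [441.1  27.3  46. ] depth: [441.8  25.5   2.4]
lid back L (177.9, 135.2) [679.5 252.6 240. ] depth: [679.9 252.8 238.5]
lid back R (288.8, 152.1) [637. -13. 240.] depth: [680.4 -32.4   6.3]
lid frontL (174.8, 156.4) [628.  259.2 240. ] depth: [670.3 294.6   1.8]
lid frontR (286.4, 173.9) [584.3  -6.5 240. ] depth: [617.6 -24.7   3.7]
lid (229.4, 153.3) [634.7 129.1 240. ] depth: [635.  129.1 238.3]
boxA corner (218.8, 138.2) [710.3 165.2  60. ] depth: [717.5 167.2  26.4]
boxB corner (274.8, 128.5) [737.1   9.8  60. ] depth: [747.    7.5  18. ]
boxA top (220.3, 123
[... 923 characters left out ...]
.5  66.2]
rimBR (242.5, 169.5) [628.9  -4.7  80. ] depth: [630.1  -6.7  78.1]
rimFR (282.5, 193.2) [486.7  23.9  80. ] depth: [490.5  15.1  71. ]
lidBL (165.0, 172.5) [667.2 253.5 240. ] depth: [668.2 252.6 238.9]
lidFL (178.0, 184.0) [619.6 268.2 240. ] depth: [627.2 260.4 230.5]
lidBR (245.0, 121.2) [624.  -10.1 240. ] depth: [624.2 -10.4 239.8]
lidFR (257.8, 130.0) [576.2   7.4 240. ] depth: [ 5.806e+02 -5.000e-01  2.339e+02]
dl L (226.8, 267.5) [497.9 279.7  46. ] depth: [504.1 271.1  31.1]
dl R (258.2, 235.0) [484.  157.2  46. ] depth: [484.9 155.6  43.7]
dr L (268.0, 239.2) [456.6 156.7  46. ] depth: [460.2 149.2  35.9]
dr R (297.0, 211.2) [436.2  32.9  46. ] depth: [451.6  -9.8  -0.6]
```

The targets are unambiguous. The case yaw is about -8.9°, the front centre is near (514,143), the hinge near (662,118), and the lid is upright. The left drawer is about 28 mm out and the right about 52 mm. Look-alikes are the pink cabin at top px (164,241), against the real one in the tray at (218,184), and the yellow spatula at (362,222), against the real one at (252,186). None of these gets touched. First I close the fingers and turn the tool to the case yaw.

Call:
{"fn": "play_rows", "kwargs": {
  "series": [
    {"rz": 0.08,"claw": 255},
    {"rz": 0.08,"claw": 255},
    {"rz": 0.08,"claw": 255},
    {"rz": 0.08,"claw": 255},
    {"rz": 0.005,"claw": 255}
  ],
  "squeeze": 20
}}

```text
invalid input
```

```bash
cat >> h.py <<'E'
PSI=-0.155
def go(*ts):
    o=r.observe(); M=R(o['ee_rot']); p=np.array(o['eef_pos'])
    print('t',round(o['t'],2),'pos',p.round(1),'xang',round(np.degrees(np.arctan2(M[1,0],M[0,0])),2),'z',M[:,2].round(3),'F',np.round(o['force'],1),'gap',round(o['finger_gap'],1),'q',np.round(o['joints'],2))
    for t in ts:
        print('->',t,'tool mm',(M.T@(np.array(t)-p)).round(1)); p=np.array(t,float)
E
python3 -c "
from h import *
go((416,92.6,230),(416,92.6,24))"
```

```text
t 0.1 pos [ 171.  -496.1  230.5] xang 19.01 z [-0.     0.001 -1.   ] F [-0.6  0.  -0.9] gap 84.8 q [-1.31  0.05  1.4  -0.    1.69 -0.07]
-> (416, 92.6, 230) tool mm [ 423.4 -476.8    1.3]
-> (416, 92.6, 24) tool mm [ -0.    0.3 206. ]
```

Call:
{"fn": "play_rows", "kwargs": {
  "series": [
    {"dx": 0,"dy": 0,"dz": 0,"rx": 0,"ry": 0,"rz": 0.08,"claw": 255},
    {"dx": 0,"dy": 0,"dz": 0,"rx": 0,"ry": 0,"rz": 0.08,"claw": 255},
    {"dx": 0,"dy": 0,"dz": 0,"rx": 0,"ry": 0,"rz": 0.08,"claw": 255},
    {"dx": 0,"dy": 0,"dz": 0,"rx": 0,"ry": 0,"rz": 0.08,"claw": 255},
    {"dx": 0,"dy": 0,"dz": 0,"rx": 0,"ry": 0,"rz": 0.005,"claw": 255}
  ],
  "squeeze": 20
}}

```text
t: 0.52
eef_pos: [171.0, -496.2, 230.8]
ee_rot: [-0.0, 0.997, -0.08, -0.0]
force: [0.2, -0.2, -0.6]
finger_gap: 25.8
```

```bash
python3 -c "
from h import *
go((416,92.6,230),(416,92.6,24))"
```

```text
t 0.52 pos [ 171.  -496.2  230.8] xang -9.17 z [-0.     0.001 -1.   ] F [ 0.2 -0.2 -0.6] gap 25.8 q [-1.31  0.05  1.4   0.    1.69  0.42]
-> (416, 92.6, 230) tool mm [ 148.  -620.3    1.3]
-> (416, 92.6, 24) tool mm [1.00e-01 2.00e-01 2.06e+02]
```

Call:
{"fn": "play_rows", "kwargs": {
  "series": [
    {"dx": 0.06,"dy": -0.26,"dz": 0,"rx": 0,"ry": 0,"rz": 0,"claw": 255},
    {"dx": 0.06,"dy": -0.26,"dz": 0,"rx": 0,"ry": 0,"rz": 0,"claw": 255},
    {"dx": 0.06,"dy": -0.26,"dz": 0,"rx": 0,"ry": 0,"rz": 0,"claw": 255},
    {"dx": 0.06,"dy": -0.26,"dz": 0,"rx": 0,"ry": 0,"rz": 0,"claw": 255},
    {"dx": 0.06,"dy": -0.26,"dz": 0,"rx": 0,"ry": 0,"rz": 0,"claw": 255},
    {"dx": 0.06,"dy": -0.26,"dz": 0,"rx": 0,"ry": 0,"rz": 0,"claw": 255},
    {"dx": 0.06,"dy": -0.26,"dz": 0,"rx": 0,"ry": 0,"rz": 0,"claw": 255},
    {"dx": 0.06,"dy": -0.26,"dz": 0,"rx": 0,"ry": 0,"rz": 0,"claw": 255},
    {"dx": 0.06,"dy": -0.26,"dz": 0,"rx": 0,"ry": 0,"rz": 0,"claw": 255},
    {"dx": 0.06,"dy": -0.26,"dz": 0,"rx": 0,"ry": 0,"rz": 0,"claw": 255},
    {"dx": 0.06,"dy": -0.26,"dz": 0,"rx": 0,"ry": 0,"rz": 0,"claw": 255},
    {"dx": 0.06,"dy": -0.26,"dz": 0,"rx": 0,"ry": 0,"rz": 0,"claw": 255}
  ]
}}

```text
t: 1.52
eef_pos: [290.7, -198.0, 231.2]
ee_rot: [0.0, 0.997, -0.076, 0.0]
force: [0.4, -0.4, -0.2]
finger_gap: -0.4
```

Call:
{"fn": "play_rows", "kwargs": {
  "series": [
    {"dx": 0.06,"dy": -0.26,"dz": 0,"rx": 0,"ry": 0,"rz": 0,"claw": 255},
    {"dx": 0.06,"dy": -0.26,"dz": 0,"rx": 0,"ry": 0,"rz": 0,"claw": 255},
    {"dx": 0.06,"dy": -0.26,"dz": 0,"rx": 0,"ry": 0,"rz": 0,"claw": 255},
    {"dx": 0.06,"dy": -0.26,"dz": 0,"rx": 0,"ry": 0,"rz": 0,"claw": 255},
    {"dx": 0.06,"dy": -0.26,"dz": 0,"rx": 0,"ry": 0,"rz": 0,"claw": 255},
    {"dx": 0.06,"dy": -0.26,"dz": 0,"rx": 0,"ry": 0,"rz": 0,"claw": 255},
    {"dx": 0.06,"dy": -0.26,"dz": 0,"rx": 0,"ry": 0,"rz": 0,"claw": 255},
    {"dx": 0.06,"dy": -0.26,"dz": 0,"rx": 0,"ry": 0,"rz": 0,"claw": 255},
    {"dx": 0.06,"dy": -0.26,"dz": 0,"rx": 0,"ry": 0,"rz": 0,"claw": 255},
    {"dx": 0.06,"dy": -0.26,"dz": 0,"rx": 0,"ry": 0,"rz": 0,"claw": 255},
    {"dx": 0.06,"dy": -0.2,"dz": 0,"rx": 0,"ry": 0,"rz": 0,"claw": 255},
    {"dx": 0,"dy": 0,"dz": 0,"rx": 0,"ry": 0,"rz": 0,"claw": 255}
  ]
}}

```text
t: 2.52
eef_pos: [399.7, 69.6, 230.8]
ee_rot: [-0.0, 0.997, -0.074, -0.0]
force: [-0.5, 0.3, 0.4]
finger_gap: -0.3
```

```bash
python3 -c "
from h import *
go((416,92.6,230),(416,92.6,24))
shot('wrist','w1')"
```

```text
t 2.52 pos [399.7  69.6 230.8] xang -8.52 z [-0.001  0.001 -1.   ] F [-0.5  0.3  0.4] gap -0.3 q [ 0.08 -0.29  1.72  0.    1.72  1.8 ]
-> (416, 92.6, 230) tool mm [ 12.7 -25.1   0.8]
-> (416, 92.6, 24) tool mm [2.00e-01 1.00e-01 2.06e+02]
```

View pics/w1.png

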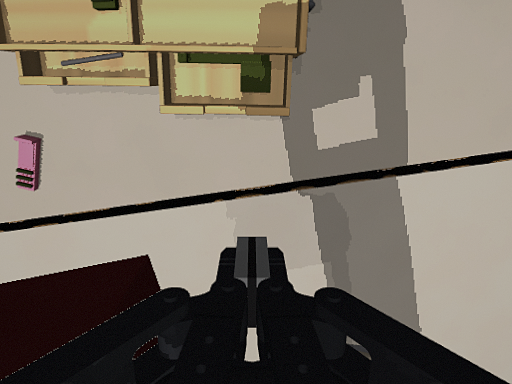

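In the wrist view the right drawer front runs from (160,112) to (289,113) and the left one from (20,83) to (156,84), so they are almost level with the tool. I'll measure them.

```bash
python3 -c "
from h import *
c=load('w1')
for n,u,v,z in (('drL',160,112.5,46.5),('drR',289,114.5,46.5),('dlL',20,83.5,46.5),('dlR',156,85,46.5),('rimR',300,53,80),('rim',100,50,80),('notchL',203,112,46),('notchR',240,113,46)): print(n,pz(c,u,v,z).round(1),px(c,u,v-2).round(1))
"
```

```text
drL [461.2 148.9  46.5] [463.  148.6  46.2]
drR [441.1  27.3  46.5] [442.9  27.   45.9]
dlL [507.9 274.3  46.5] [509.6 273.3  47.1]
dlR [486.5 147.   46.5] [488.9 152.3  25. ]
rimR [492.7  15.9  80. ] [494.2  15.7  79.7]
rim [519.6 177.1  80. ] [522.8 181.4  68.2]
notchL [455.5 108.2  46. ] [457.3 107.8  46.4]
notchR [449.3  73.4  46. ] [450.6  73.4  39.4]
```

Call:
{"fn": "play_rows", "kwargs": {
  "series": [
    {"dx": 0.06,"dy": -0.13,"dz": 0.2,"rx": 0,"ry": 0,"rz": 0.008,"claw": 255},
    {"dx": 0.06,"dy": -0.13,"dz": 0.3,"rx": 0,"ry": 0,"rz": 0,"claw": 255},
    {"dx": 0,"dy": 0,"dz": 0.3,"rx": 0,"ry": 0,"rz": 0,"claw": 255},
    {"dx": 0,"dy": 0,"dz": 0.3,"rx": 0,"ry": 0,"rz": 0,"claw": 255},
    {"dx": 0,"dy": 0,"dz": 0.3,"rx": 0,"ry": 0,"rz": 0,"claw": 255},
    {"dx": 0,"dy": 0,"dz": 0.3,"rx": 0,"ry": 0,"rz": 0,"claw": 255},
    {"dx": 0,"dy": 0,"dz": 0.2,"rx": 0,"ry": 0,"rz": 0,"claw": 255},
    {"dx": 0,"dy": 0,"dz": 0.14,"rx": 0,"ry": 0,"rz": 0,"claw": 255},
    {"dx": 0,"dy": 0,"dz": 0,"rx": 0,"ry": 0,"rz": 0,"claw": 255}
  ]
}}

```text
t: 3.32
eef_pos: [412.8, 89.6, 24.2]
ee_rot: [0.001, 0.997, -0.083, -0.003]
force: [-0.3, -0.5, 0.2]
finger_gap: 0.0
```

```bash
python3 -c "
from h import *
go((451.5,88,24))
shot('wrist','w2')"
```

```text
t 3.32 pos [412.8  89.6  24.2] xang -9.54 z [-0.006 -0.001 -1.   ] F [-0.3 -0.5  0.2] gap 0.0 q [ 0.13 -0.05  1.93 -0.    1.26  1.86]
-> (451.5, 88, 24) tool mm [38.5 -4.8 -0.1]
```

View pics/w2.png

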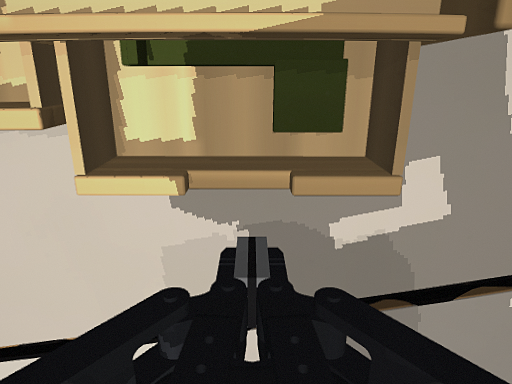

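The finger at u=252 is about 5 mm right of the drawer centre (u=239), so I shift left while advancing.

Call:
{"fn": "play_rows", "kwargs": {
  "series": [
    {"dx": 0.06,"dy": -0.05,"dz": 0,"rx": 0,"ry": 0,"rz": 0,"claw": 255},
    {"dx": 0.06,"dy": 0,"dz": 0,"rx": 0,"ry": 0,"rz": 0,"claw": 255},
    {"dx": 0.06,"dy": 0,"dz": 0,"rx": 0,"ry": 0,"rz": 0,"claw": 255},
    {"dx": 0.06,"dy": 0,"dz": 0,"rx": 0,"ry": 0,"rz": 0,"claw": 255},
    {"dx": 0.06,"dy": 0,"dz": 0,"rx": 0,"ry": 0,"rz": 0,"claw": 255},
    {"dx": 0.06,"dy": 0,"dz": 0,"rx": 0,"ry": 0,"rz": 0,"claw": 255},
    {"dx": 0.06,"dy": 0,"dz": 0,"rx": 0,"ry": 0,"rz": 0,"claw": 255},
    {"dx": 0.06,"dy": 0,"dz": 0,"rx": 0,"ry": 0,"rz": 0,"claw": 255},
    {"dx": 0.06,"dy": 0,"dz": 0,"rx": 0,"ry": 0,"rz": 0,"claw": 255},
    {"dx": 0.06,"dy": 0,"dz": 0,"rx": 0,"ry": 0,"rz": 0,"claw": 255},
    {"dx": 0.04,"dy": 0,"dz": 0,"rx": 0,"ry": 0,"rz": 0,"claw": 255},
    {"dx": 0,"dy": 0,"dz": 0,"rx": 0,"ry": 0,"rz": 0,"claw": 255}
  ]
}}

```text
t: 4.37
eef_pos: [480.0, 84.8, 27.3]
ee_rot: [0.0, 0.996, -0.084, 0.0]
force: [0.1, 0.7, 0.6]
finger_gap: -0.1
```

```bash
python3 -c "
from h import *
go()
shot('wrist','w3')"
```

```text
t 4.37 pos [480.   84.8  27.3] xang -9.63 z [ 0.001 -0.    -1.   ] F [0.1 0.7 0.6] gap -0.1 q [ 0.1   0.12  1.75 -0.    1.27  1.84]
```

View pics/w3.png

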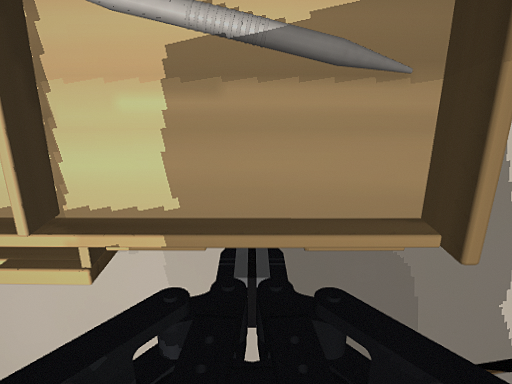

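The right drawer now shows only as a thin strip under the rim (row ~248). I'll creep on with force checks.

Call:
{"fn": "play_rows", "kwargs": {
  "series": [
    {"dx": 0.02,"dy": 0,"dz": 0.01,"rx": 0,"ry": 0,"rz": 0,"claw": 255},
    {"dx": 0.02,"dy": 0,"dz": 0.01,"rx": 0,"ry": 0,"rz": 0,"claw": 255},
    {"dx": 0.02,"dy": 0,"dz": 0,"rx": 0,"ry": 0,"rz": 0,"claw": 255},
    {"dx": 0.02,"dy": 0,"dz": 0,"rx": 0,"ry": 0,"rz": 0,"claw": 255}
  ]
}}

```text
t: 4.75
eef_pos: [486.9, 83.7, 25.0]
ee_rot: [0.0, 0.996, -0.084, -0.0]
force: [-2.1, -0.2, -0.2]
finger_gap: 0.3
```

```bash
python3 -c "
from h import *
go()
shot('wrist','w4')
c=shot('top','top4')
crop('top4',150,110,330,260,4,'top4c')"
```

```text
t 4.75 pos [486.9  83.7  25. ] xang -9.6 z [-0.001 -0.    -1.   ] F [-2.1 -0.2 -0.2] gap 0.3 q [ 0.1   0.15  1.73 -0.    1.27  1.83]
```

View pics/w4.png

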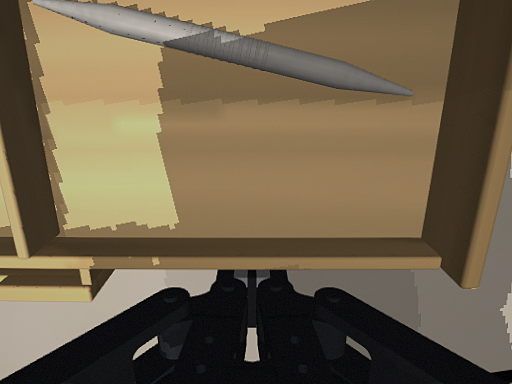

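View pics/top4c.png

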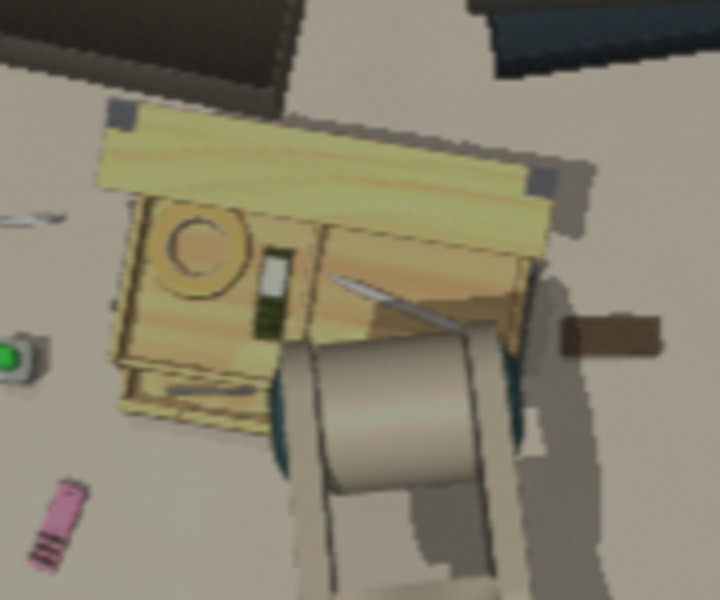

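Call:
{"fn": "play_rows", "kwargs": {
  "series": [
    {"dx": 0.015,"dy": 0,"dz": 0,"rx": 0,"ry": 0,"rz": 0,"claw": 255},
    {"dx": 0.015,"dy": 0,"dz": 0,"rx": 0,"ry": 0,"rz": 0,"claw": 255},
    {"dx": 0.015,"dy": 0,"dz": 0,"rx": 0,"ry": 0,"rz": 0,"claw": 255}
  ]
}}

```text
t: 5.1
eef_pos: [490.8, 83.0, 25.1]
ee_rot: [0.0, 0.996, -0.084, -0.001]
force: [-11.8, 1.1, 5.4]
finger_gap: 0.2
```

Call:
{"fn": "play_rows", "kwargs": {
  "series": [
    {"dx": 0.01,"dy": 0,"dz": 0,"rx": 0,"ry": 0,"rz": 0,"claw": 255},
    {"dx": 0.01,"dy": 0,"dz": 0,"rx": 0,"ry": 0,"rz": 0,"claw": 255}
  ]
}}

```text
t: 5.27
eef_pos: [491.1, 83.0, 24.6]
ee_rot: [0.0, 0.996, -0.084, -0.003]
force: [-15.5, 1.2, 5.8]
finger_gap: 0.2
```

The drawer is on its stop: 15 N of resistance and almost no further motion. I'll back off and check that the case hasn't shifted.

Call:
{"fn": "play_rows", "kwargs": {
  "series": [
    {"dx": -0.1,"dy": 0,"dz": 0,"rx": 0,"ry": 0,"rz": 0,"claw": 255},
    {"dx": -0.2,"dy": 0,"dz": 0,"rx": 0,"ry": 0,"rz": 0,"claw": 255},
    {"dx": -0.2,"dy": 0,"dz": 0,"rx": 0,"ry": 0,"rz": 0,"claw": 255},
    {"dx": -0.12,"dy": -0.1,"dz": 0,"rx": 0,"ry": 0,"rz": 0,"claw": 255},
    {"dx": 0,"dy": -0.2,"dz": 0,"rx": 0,"ry": 0,"rz": 0,"claw": 255},
    {"dx": 0,"dy": -0.3,"dz": 0,"rx": 0,"ry": 0,"rz": 0,"claw": 255},
    {"dx": 0,"dy": -0.3,"dz": 0,"rx": 0,"ry": 0,"rz": 0,"claw": 255},
    {"dx": 0,"dy": -0.3,"dz": 0,"rx": 0,"ry": 0,"rz": 0,"claw": 255},
    {"dx": 0,"dy": -0.1,"dz": 0,"rx": 0,"ry": 0,"rz": 0,"claw": 255},
    {"dx": 0,"dy": 0,"dz": 0,"rx": 0,"ry": 0,"rz": 0,"claw": 255}
  ]
}}

```text
t: 6.1
eef_pos: [454.4, 223.0, 25.5]
ee_rot: [-0.0, 0.997, -0.082, 0.001]
force: [0.8, 0.6, 0.3]
finger_gap: 0.1
```

```bash
python3 -c "
from h import *
go((497.5,211.5,24))
shot('wrist','w5')
c=shot('top','top5')
a=load('top0')['image'].astype(int);b=c['image'].astype(int)
crop('top5',150,110,330,260,4,'top5c')"
```

```text
t 6.1 pos [454.4 223.   25.5] xang -9.45 z [ 0.001  0.    -1.   ] F [0.8 0.6 0.3] gap 0.1 q [0.38 0.18 1.69 0.   1.27 2.12]
-> (497.5, 211.5, 24) tool mm [44.4  4.3  1.5]
```

View pics/w5.png

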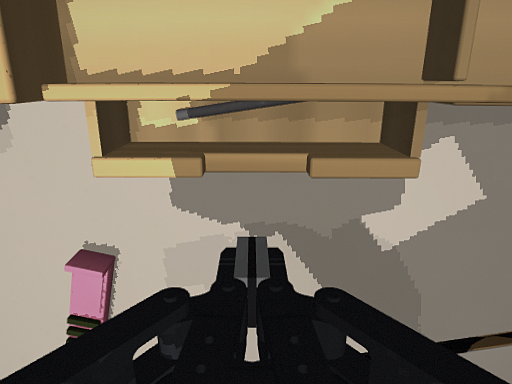

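View pics/top5c.png

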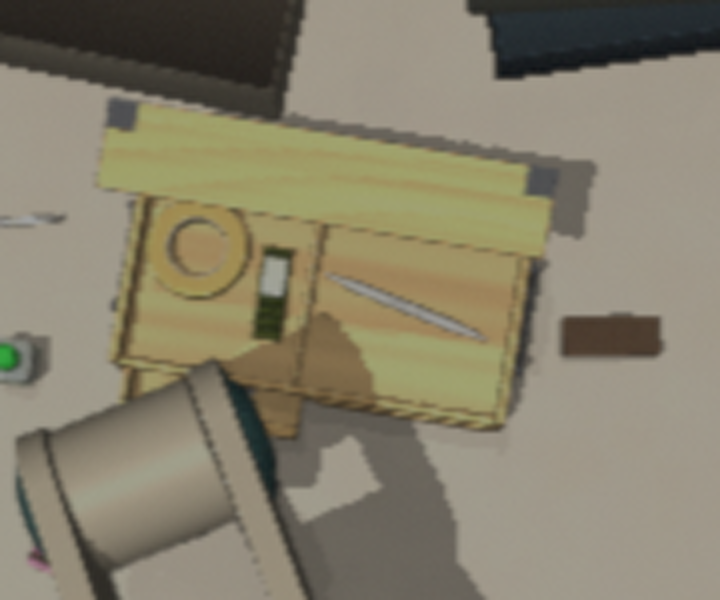

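The right drawer is flush and the case hasn't visibly moved. In the wrist view the finger (u=252) is centred on the left drawer (u=93–420). The stop is expected about 59 mm ahead.

Call:
{"fn": "play_rows", "kwargs": {
  "series": [
    {"dx": 0.06,"dy": 0,"dz": 0.01,"rx": 0,"ry": 0,"rz": 0,"claw": 255},
    {"dx": 0.06,"dy": 0,"dz": 0,"rx": 0,"ry": 0,"rz": 0,"claw": 255},
    {"dx": 0.06,"dy": 0,"dz": 0,"rx": 0,"ry": 0,"rz": 0,"claw": 255},
    {"dx": 0.06,"dy": 0,"dz": 0,"rx": 0,"ry": 0,"rz": 0,"claw": 255},
    {"dx": 0.06,"dy": 0,"dz": 0,"rx": 0,"ry": 0,"rz": 0,"claw": 255},
    {"dx": 0.06,"dy": 0,"dz": 0,"rx": 0,"ry": 0,"rz": 0,"claw": 255},
    {"dx": 0.06,"dy": 0,"dz": 0,"rx": 0,"ry": 0,"rz": 0,"claw": 255},
    {"dx": 0.06,"dy": 0,"dz": 0,"rx": 0,"ry": 0,"rz": 0,"claw": 255},
    {"dx": 0.04,"dy": 0,"dz": 0,"rx": 0,"ry": 0,"rz": 0,"claw": 255},
    {"dx": 0.02,"dy": 0,"dz": 0,"rx": 0,"ry": 0,"rz": 0,"claw": 255},
    {"dx": 0.01,"dy": 0,"dz": 0,"rx": 0,"ry": 0,"rz": 0,"claw": 255}
  ]
}}

```text
t: 7.12
eef_pos: [508.4, 211.8, 24.1]
ee_rot: [0.0, 0.996, -0.084, -0.0]
force: [-0.6, -0.5, 0.6]
finger_gap: 0.1
```

Call:
{"fn": "play_rows", "kwargs": {
  "series": [
    {"dx": 0.01,"dy": 0,"dz": 0,"rx": 0,"ry": 0,"rz": 0,"claw": 255},
    {"dx": 0.01,"dy": 0,"dz": 0,"rx": 0,"ry": 0,"rz": 0,"claw": 255}
  ]
}}

```text
t: 7.28
eef_pos: [510.0, 211.6, 24.1]
ee_rot: [0.0, 0.996, -0.084, -0.0]
force: [-0.7, -0.1, -0.4]
finger_gap: -0.2
```

Call:
{"fn": "play_rows", "kwargs": {
  "series": [
    {"dx": 0.01,"dy": 0,"dz": 0,"rx": 0,"ry": 0,"rz": 0,"claw": 255},
    {"dx": 0.005,"dy": 0,"dz": 0,"rx": 0,"ry": 0,"rz": 0,"claw": 255}
  ]
}}

```text
t: 7.45
eef_pos: [511.6, 211.4, 24.2]
ee_rot: [0.0, 0.996, -0.084, -0.0]
force: [-0.7, -0.8, -0.7]
finger_gap: 0.4
```

Call:
{"fn": "play_rows", "kwargs": {
  "series": [
    {"dx": 0.005,"dy": 0,"dz": 0,"rx": 0,"ry": 0,"rz": 0,"claw": 255},
    {"dx": 0,"dy": 0,"dz": 0,"rx": 0,"ry": 0,"rz": 0,"claw": 255}
  ]
}}

```text
t: 7.62
eef_pos: [512.2, 211.3, 24.2]
ee_rot: [0.0, 0.996, -0.084, 0.0]
force: [-0.5, -0.7, -0.5]
finger_gap: -0.5
```

Call:
{"fn": "play_rows", "kwargs": {
  "series": [
    {"dx": 0.005,"dy": 0,"dz": 0,"rx": 0,"ry": 0,"rz": 0,"claw": 255},
    {"dx": 0.005,"dy": 0,"dz": 0,"rx": 0,"ry": 0,"rz": 0,"claw": 255}
  ]
}}

```text
t: 7.78
eef_pos: [512.7, 211.3, 24.2]
ee_rot: [0.0, 0.996, -0.084, -0.001]
force: [-6.9, 0.8, 2.3]
finger_gap: -0.1
```

Call:
{"fn": "play_rows", "kwargs": {
  "series": [
    {"dx": 0.005,"dy": 0,"dz": 0,"rx": 0,"ry": 0,"rz": 0,"claw": 255},
    {"dx": 0.005,"dy": 0,"dz": 0,"rx": 0,"ry": 0,"rz": 0,"claw": 255}
  ]
}}

```text
t: 7.95
eef_pos: [512.7, 211.3, 24.2]
ee_rot: [0.0, 0.997, -0.084, -0.002]
force: [-12.1, 1.2, 5.7]
finger_gap: 0.1
```

Both drawers are on their stops. Now I back off, rise clear and look.

Call:
{"fn": "play_rows", "kwargs": {
  "series": [
    {"dx": -0.1,"dy": 0,"dz": 0,"rx": 0,"ry": 0,"rz": 0,"claw": 255},
    {"dx": -0.3,"dy": 0,"dz": 0,"rx": 0,"ry": 0,"rz": 0,"claw": 255},
    {"dx": -0.3,"dy": 0.1,"dz": 0,"rx": 0,"ry": 0,"rz": 0,"claw": 255},
    {"dx": -0.1,"dy": 0.2,"dz": -0.2,"rx": 0,"ry": 0,"rz": 0,"claw": 255},
    {"dx": 0,"dy": 0.2,"dz": -0.3,"rx": 0,"ry": 0,"rz": 0,"claw": 255},
    {"dx": 0,"dy": 0.2,"dz": -0.3,"rx": 0,"ry": 0,"rz": 0,"claw": 255},
    {"dx": 0,"dy": 0,"dz": -0.4,"rx": 0,"ry": 0,"rz": 0,"claw": 255},
    {"dx": 0,"dy": 0,"dz": -0.4,"rx": 0,"ry": 0,"rz": 0,"claw": 255},
    {"dx": 0,"dy": 0,"dz": -0.4,"rx": 0,"ry": 0,"rz": 0,"claw": 255},
    {"dx": 0,"dy": 0,"dz": -0.4,"rx": 0,"ry": 0,"rz": 0,"claw": 255},
    {"dx": 0,"dy": 0,"dz": -0.4,"rx": 0,"ry": 0,"rz": 0,"claw": 255},
    {"dx": 0,"dy": 0,"dz": -0.2,"rx": 0,"ry": 0,"rz": 0,"claw": 255}
  ]
}}

```text
t: 8.95
eef_pos: [424.3, 155.4, 330.4]
ee_rot: [-0.001, 0.996, -0.084, 0.004]
force: [0.4, 0.1, 0.8]
finger_gap: -0.1
```

```bash
python3 -c "
from h import *
go((514,143,320),(701,113,320),(701,113,205))
shot('wrist','w6')
c=shot('scene','scene6')
crop('scene6',120,110,320,300,4,'scene6c')"
```

```text
t 8.95 pos [424.3 155.4 330.4] xang -9.62 z [ 0.009  0.002 -1.   ] F [0.4 0.1 0.8] gap -0.1 q [ 0.27 -0.16  1.41 -0.    1.88  2.01]
-> (514, 143, 320) tool mm [90.4 -2.7 11.1]
-> (701, 113, 320) tool mm [189.4  -1.7   1.6]
-> (701, 113, 205) tool mm [ -1.    0.4 115. ]
```

View pics/w6.png

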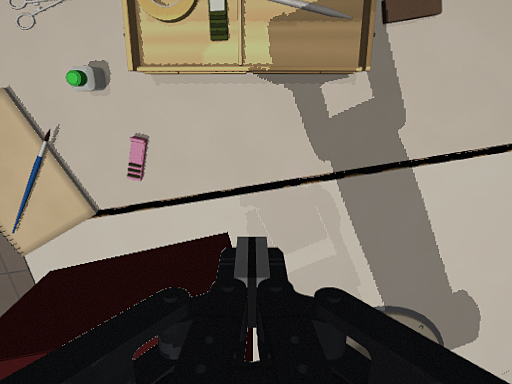

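View pics/scene6c.png

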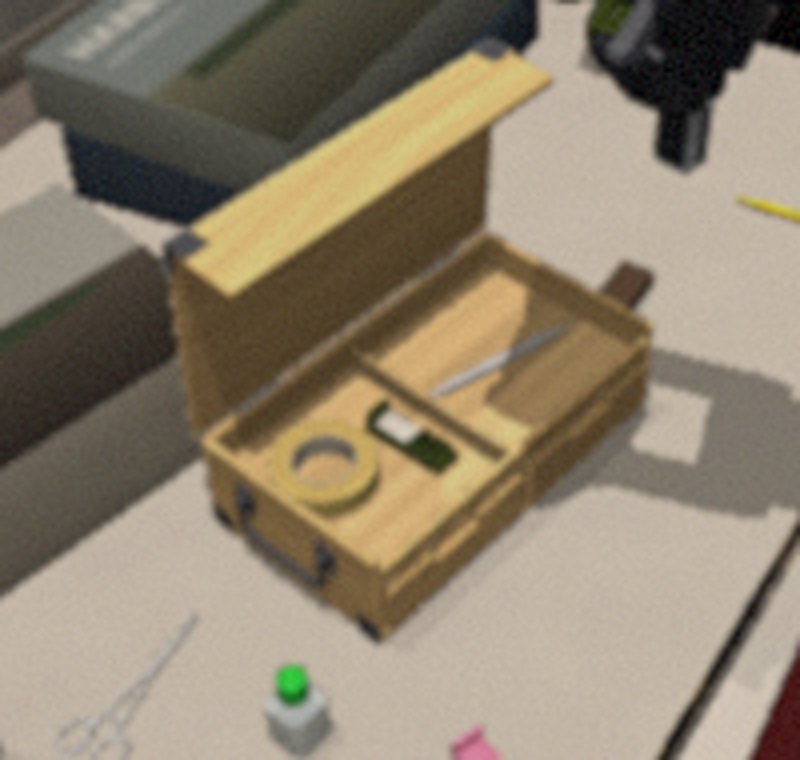

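Both fronts are flush and the case hasn't moved. In the wrist view its front edge is straight along row ~71. Next I go over the lid at z≈330.

Call:
{"fn": "play_rows", "kwargs": {
  "series": [
    {"dx": 0.2,"dy": 0,"dz": 0,"rx": 0,"ry": 0,"rz": 0,"claw": 255},
    {"dx": 0.28,"dy": -0.02,"dz": 0,"rx": 0,"ry": 0,"rz": 0,"claw": 255},
    {"dx": 0.28,"dy": -0.02,"dz": 0,"rx": 0,"ry": 0,"rz": 0,"claw": 255},
    {"dx": 0.28,"dy": 0,"dz": 0,"rx": 0,"ry": 0,"rz": 0,"claw": 255},
    {"dx": 0.28,"dy": 0,"dz": 0,"rx": 0,"ry": 0,"rz": 0,"claw": 255},
    {"dx": 0.28,"dy": 0,"dz": 0,"rx": 0,"ry": 0,"rz": 0,"claw": 255},
    {"dx": 0.28,"dy": 0,"dz": 0,"rx": 0,"ry": 0,"rz": 0,"claw": 255},
    {"dx": 0.28,"dy": 0,"dz": 0,"rx": 0,"ry": 0,"rz": 0,"claw": 255},
    {"dx": 0.28,"dy": 0,"dz": 0,"rx": 0,"ry": 0,"rz": 0,"claw": 255},
    {"dx": 0.28,"dy": 0,"dz": 0,"rx": 0,"ry": 0,"rz": 0,"claw": 255},
    {"dx": 0.1,"dy": 0,"dz": 0,"rx": 0,"ry": 0,"rz": 0,"claw": 255},
    {"dx": 0,"dy": 0,"dz": 0,"rx": 0,"ry": 0,"rz": 0,"claw": 255}
  ]
}}

```text
t: 10.05
eef_pos: [704.1, 111.2, 319.8]
ee_rot: [0.001, 0.996, -0.084, -0.002]
force: [0.3, 0.6, -0.6]
finger_gap: -0.3
```

```bash
python3 -c "
from h import *
go((701,113,320),(701,113,205))
shot('wrist','w7')
c=shot('scene','scene7')"
```

```text
t 10.05 pos [704.1 111.2 319.8] xang -9.69 z [-0.005 -0.001 -1.   ] F [ 0.3  0.6 -0.6] gap -0.3 q [ 0.11  0.67  0.46 -0.    2.02  1.84]
-> (701, 113, 320) tool mm [-3.3 -1.2 -0.2]
-> (701, 113, 205) tool mm [  0.5  -0.2 115. ]
```

View pics/w7.png

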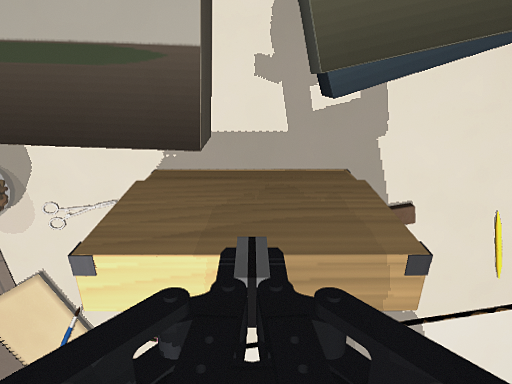

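View pics/scene7.png

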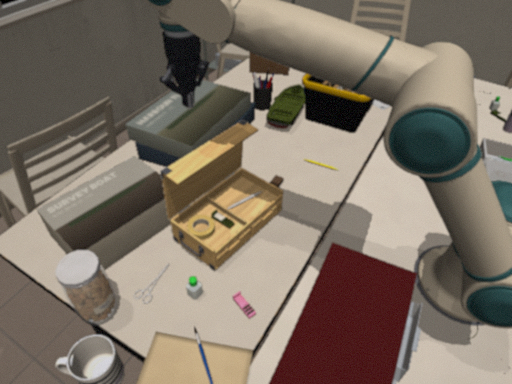

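In the wrist view the lid's outer top edge is at row ~254, u 69–432, centred on the finger (u=252). The outer face is visible above that, down to row ~170 at the hinge. The forearm is well clear.

```bash
python3 -c "
from h import *
c=load('w7')
for n,u,v in (('edgeL',80,252),('edgeR',420,252),('mid',200,252),('face',200,220),('face2',200,190),('hinge',200,172)): print(n,px(c,u,v).round(1), px(c,u,v-3).round(1))
"
```

```text
edgeL [681.3 247.  236.6] [682.1 248.5 233. ]
edgeR [638.4  -7.  237.7] [638.6  -8.8 233.9]
mid [666.5 156.8 237.1] [666.8 157.3 232.9]
face [670.6 163.7 183.6] [671.4 164.3 178.3]
face2 [677.4 172.4 114.2] [678.2 173.5 105.3]
hinge [674.2 186.9  19.9] [674.  189.6   1.5]
```

Call:
{"fn": "play_rows", "kwargs": {
  "series": [
    {"dx": 0,"dy": 0,"dz": 0.3,"rx": 0,"ry": 0,"rz": 0,"claw": 255},
    {"dx": 0,"dy": 0,"dz": 0.3,"rx": 0,"ry": 0,"rz": 0,"claw": 255},
    {"dx": 0,"dy": 0,"dz": 0.3,"rx": 0,"ry": 0,"rz": 0,"claw": 255},
    {"dx": 0,"dy": 0,"dz": 0.25,"rx": 0,"ry": 0,"rz": 0,"claw": 255},
    {"dx": 0,"dy": 0,"dz": 0,"rx": 0,"ry": 0,"rz": 0,"claw": 255},
    {"dx": -0.08,"dy": 0,"dz": 0,"rx": 0,"ry": 0,"rz": 0,"claw": 255},
    {"dx": -0.08,"dy": 0,"dz": 0,"rx": 0,"ry": 0,"rz": 0,"claw": 255},
    {"dx": -0.08,"dy": 0,"dz": 0,"rx": 0,"ry": 0,"rz": 0,"claw": 255},
    {"dx": -0.05,"dy": 0,"dz": 0,"rx": 0,"ry": 0,"rz": 0,"claw": 255},
    {"dx": 0,"dy": 0,"dz": 0,"rx": 0,"ry": 0,"rz": 0,"claw": 255}
  ]
}}

```text
t: 10.98
eef_pos: [673.2, 117.6, 212.0]
ee_rot: [-0.0, 0.997, -0.083, 0.002]
force: [0.1, -0.6, 0.4]
finger_gap: -0.1
```

```bash
python3 -c "
from h import *
go()
shot('scene','scene8');crop('scene8',120,40,320,240,4,'scene8c')"
```

```text
t 10.98 pos [673.2 117.6 212. ] xang -9.56 z [ 0.003  0.    -1.   ] F [ 0.1 -0.6  0.4] gap -0.1 q [0.12 0.52 0.88 0.   1.74 1.86]
```

View pics/scene8c.png

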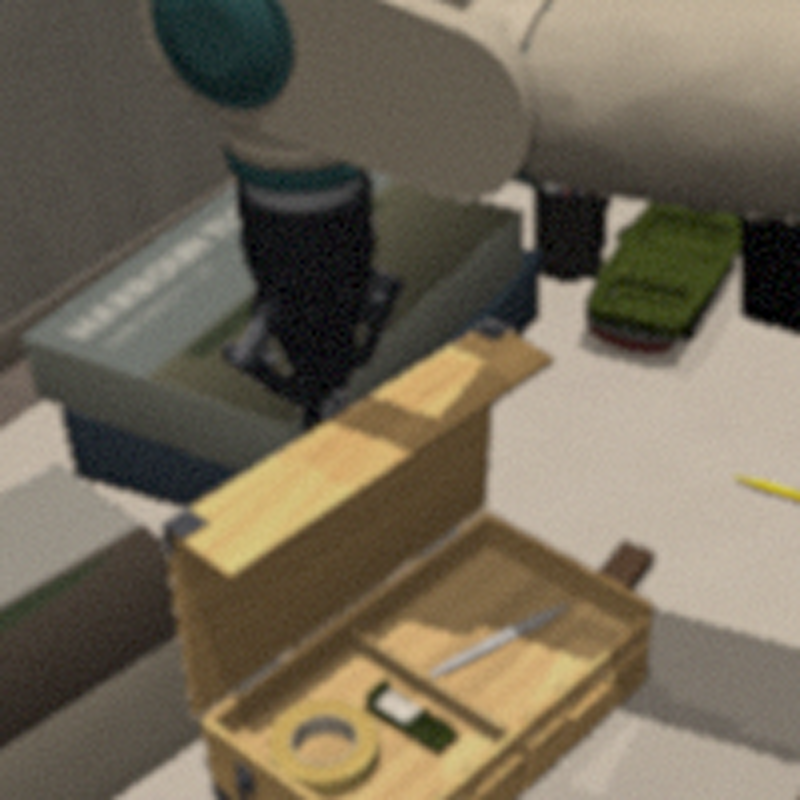

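The finger now stands just behind the lid's top edge, near crop (315,400), and isn't loaded yet. I start pushing the lid over along its arc.

Call:
{"fn": "play_rows", "kwargs": {
  "series": [
    {"dx": -0.06,"dy": 0,"dz": 0.015,"rx": 0,"ry": 0,"rz": 0,"claw": 255},
    {"dx": -0.06,"dy": 0,"dz": 0.015,"rx": 0,"ry": 0,"rz": 0,"claw": 255},
    {"dx": -0.06,"dy": 0,"dz": 0.015,"rx": 0,"ry": 0,"rz": 0,"claw": 255},
    {"dx": -0.07,"dy": 0,"dz": 0.015,"rx": 0,"ry": 0,"rz": 0,"claw": 255},
    {"dx": -0.075,"dy": 0,"dz": 0.025,"rx": 0,"ry": 0,"rz": 0,"claw": 255},
    {"dx": -0.075,"dy": 0,"dz": 0.025,"rx": 0,"ry": 0,"rz": 0,"claw": 255},
    {"dx": -0.075,"dy": 0,"dz": 0.03,"rx": 0,"ry": 0,"rz": 0,"claw": 255},
    {"dx": -0.075,"dy": 0,"dz": 0.03,"rx": 0,"ry": 0,"rz": 0,"claw": 255},
    {"dx": 0,"dy": 0,"dz": 0,"rx": 0,"ry": 0,"rz": 0,"claw": 255}
  ]
}}

```text
t: 11.78
eef_pos: [619.3, 126.4, 193.2]
ee_rot: [-0.0, 0.996, -0.084, 0.001]
force: [-0.3, -0.6, 0.9]
finger_gap: -0.1
```

```bash
python3 -c "
from h import *
go()
shot('scene','scene9');crop('scene9',120,60,320,260,4,'scene9c')"
```

```text
t 11.78 pos [619.3 126.4 193.2] xang -9.59 z [ 0.001  0.    -1.   ] F [-0.3 -0.6  0.9] gap -0.1 q [ 0.14  0.37  1.11 -0.    1.66  1.88]
```

View pics/scene9c.png

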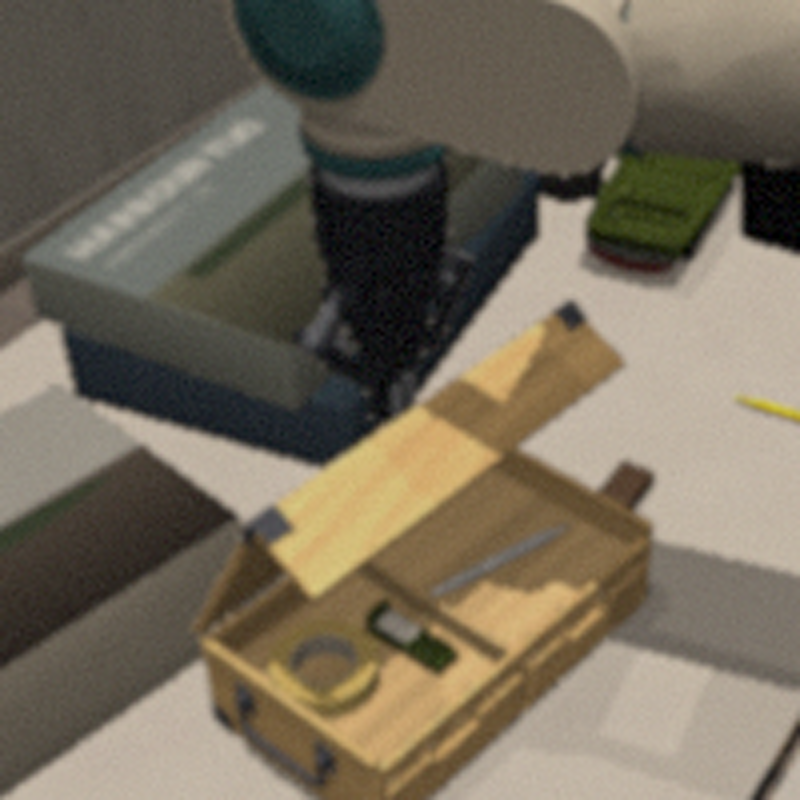

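The lid follows: it is at about 60° and the case is still in place. I continue along the arc.

Call:
{"fn": "play_rows", "kwargs": {
  "series": [
    {"dx": -0.07,"dy": 0,"dz": 0.04,"rx": 0,"ry": 0,"rz": 0,"claw": 255},
    {"dx": -0.07,"dy": 0,"dz": 0.045,"rx": 0,"ry": 0,"rz": 0,"claw": 255},
    {"dx": -0.065,"dy": 0,"dz": 0.045,"rx": 0,"ry": 0,"rz": 0,"claw": 255},
    {"dx": -0.065,"dy": 0,"dz": 0.05,"rx": 0,"ry": 0,"rz": 0,"claw": 255},
    {"dx": -0.06,"dy": 0,"dz": 0.06,"rx": 0,"ry": 0,"rz": 0,"claw": 255},
    {"dx": -0.055,"dy": 0,"dz": 0.06,"rx": 0,"ry": 0,"rz": 0,"claw": 255},
    {"dx": -0.05,"dy": 0,"dz": 0.065,"rx": 0,"ry": 0,"rz": 0,"claw": 255},
    {"dx": -0.05,"dy": 0,"dz": 0.065,"rx": 0,"ry": 0,"rz": 0,"claw": 255},
    {"dx": 0,"dy": 0,"dz": 0,"rx": 0,"ry": 0,"rz": 0,"claw": 255}
  ]
}}

```text
t: 12.58
eef_pos: [570.8, 134.4, 147.8]
ee_rot: [0.0, 0.996, -0.084, -0.001]
force: [-1.1, -0.3, -0.3]
finger_gap: -0.2
```

Call:
{"fn": "play_rows", "kwargs": {
  "series": [
    {"dx": -0.04,"dy": 0,"dz": 0.07,"rx": 0,"ry": 0,"rz": 0,"claw": 255},
    {"dx": -0.04,"dy": 0,"dz": 0.07,"rx": 0,"ry": 0,"rz": 0,"claw": 255},
    {"dx": -0.035,"dy": 0,"dz": 0.075,"rx": 0,"ry": 0,"rz": 0,"claw": 255},
    {"dx": -0.03,"dy": 0,"dz": 0.075,"rx": 0,"ry": 0,"rz": 0,"claw": 255},
    {"dx": 0,"dy": 0,"dz": 0,"rx": 0,"ry": 0,"rz": 0,"claw": 255}
  ]
}}

```text
t: 13.0
eef_pos: [555.9, 136.6, 117.8]
ee_rot: [0.001, 0.996, -0.084, -0.002]
force: [-0.8, -0.6, -0.8]
finger_gap: 0.1
```

```bash
python3 -c "
from h import *
go()
shot('scene','scene10');crop('scene10',120,100,320,290,4,'scene10c')"
```

```text
t 13.0 pos [555.9 136.6 117.8] xang -9.6 z [-0.004 -0.001 -1.   ] F [-0.8 -0.6 -0.8] gap 0.1 q [ 0.18  0.25  1.41 -0.    1.49  1.91]
```

View pics/scene10c.png

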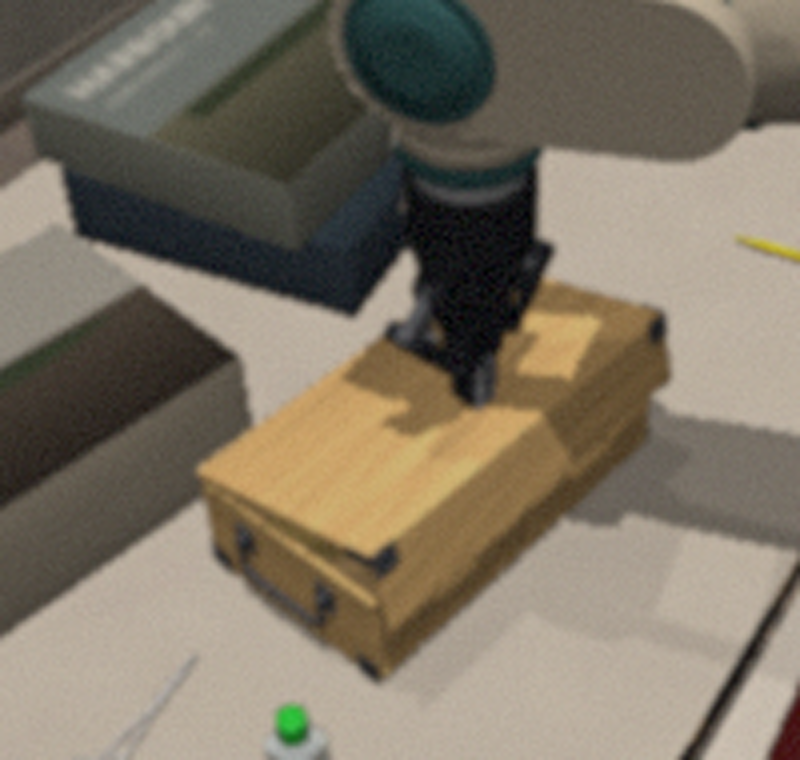

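The lid is at about 13°, with its lip about to pass over the drawer fronts. I press down, then creep.

Call:
{"fn": "play_rows", "kwargs": {
  "series": [
    {"dx": -0.03,"dy": 0,"dz": 0.06,"rx": 0,"ry": 0,"rz": 0,"claw": 255},
    {"dx": -0.02,"dy": 0,"dz": 0.06,"rx": 0,"ry": 0,"rz": 0,"claw": 255},
    {"dx": -0.01,"dy": 0,"dz": 0.06,"rx": 0,"ry": 0,"rz": 0,"claw": 255},
    {"dx": 0,"dy": 0,"dz": 0.04,"rx": 0,"ry": 0,"rz": 0,"claw": 255},
    {"dx": 0,"dy": 0,"dz": 0,"rx": 0,"ry": 0,"rz": 0,"claw": 255}
  ]
}}

```text
t: 13.47
eef_pos: [550.7, 137.7, 96.8]
ee_rot: [0.0, 0.996, -0.084, -0.001]
force: [0.3, 0.2, 0.2]
finger_gap: -0.6
```

Call:
{"fn": "play_rows", "kwargs": {
  "series": [
    {"dx": 0,"dy": 0,"dz": 0.02,"rx": 0,"ry": 0,"rz": 0,"claw": 255},
    {"dx": 0,"dy": 0,"dz": 0.02,"rx": 0,"ry": 0,"rz": 0,"claw": 255}
  ]
}}

```text
t: 13.63
eef_pos: [551.4, 137.7, 94.3]
ee_rot: [0.0, 0.996, -0.084, -0.0]
force: [-1.3, 0.6, 1.2]
finger_gap: -0.2
```

Call:
{"fn": "play_rows", "kwargs": {
  "series": [
    {"dx": 0,"dy": 0,"dz": 0.01,"rx": 0,"ry": 0,"rz": 0,"claw": 255},
    {"dx": 0,"dy": 0,"dz": 0.01,"rx": 0,"ry": 0,"rz": 0,"claw": 255}
  ]
}}

```text
t: 13.8
eef_pos: [551.4, 137.7, 92.3]
ee_rot: [0.0, 0.996, -0.084, -0.0]
force: [-1.7, 0.4, 1.4]
finger_gap: 0.1
```

Call:
{"fn": "play_rows", "kwargs": {
  "series": [
    {"dx": 0,"dy": 0,"dz": 0.01,"rx": 0,"ry": 0,"rz": 0,"claw": 255},
    {"dx": 0,"dy": 0,"dz": 0.01,"rx": 0,"ry": 0,"rz": 0,"claw": 255}
  ]
}}

```text
t: 13.97
eef_pos: [551.5, 137.7, 90.3]
ee_rot: [0.0, 0.996, -0.084, 0.0]
force: [-1.5, -0.1, 1.7]
finger_gap: 0.5
```

Call:
{"fn": "play_rows", "kwargs": {
  "series": [
    {"dx": 0,"dy": 0,"dz": 0.01,"rx": 0,"ry": 0,"rz": 0,"claw": 255},
    {"dx": 0,"dy": 0,"dz": 0.01,"rx": 0,"ry": 0,"rz": 0,"claw": 255}
  ]
}}

```text
t: 14.13
eef_pos: [551.5, 137.7, 88.4]
ee_rot: [-0.0, 0.996, -0.084, 0.0]
force: [-4.6, 0.2, 11.1]
finger_gap: -0.2
```

Call:
{"fn": "play_rows", "kwargs": {
  "series": [
    {"dx": 0,"dy": 0,"dz": 0.005,"rx": 0,"ry": 0,"rz": 0,"claw": 255},
    {"dx": 0,"dy": 0,"dz": 0,"rx": 0,"ry": 0,"rz": 0,"claw": 255}
  ]
}}

```text
t: 14.3
eef_pos: [551.5, 137.7, 88.4]
ee_rot: [0.0, 0.996, -0.084, 0.0]
force: [-4.0, 0.1, 6.2]
finger_gap: 0.3
```

Call:
{"fn": "play_rows", "kwargs": {
  "series": [
    {"dx": 0,"dy": 0,"dz": -0.03,"rx": 0,"ry": 0,"rz": 0,"claw": 255},
    {"dx": 0,"dy": 0,"dz": -0.2,"rx": 0,"ry": 0,"rz": 0,"claw": 255},
    {"dx": 0,"dy": 0,"dz": -0.3,"rx": 0,"ry": 0,"rz": 0,"claw": 255},
    {"dx": 0,"dy": 0,"dz": -0.3,"rx": 0,"ry": 0,"rz": 0,"claw": 255},
    {"dx": -0.1,"dy": 0,"dz": -0.3,"rx": 0,"ry": 0,"rz": 0,"claw": 255},
    {"dx": -0.3,"dy": 0,"dz": -0.3,"rx": 0,"ry": 0,"rz": 0,"claw": 255},
    {"dx": -0.3,"dy": 0,"dz": -0.2,"rx": 0,"ry": 0,"rz": 0,"claw": 255},
    {"dx": -0.3,"dy": 0,"dz": 0,"rx": 0,"ry": 0,"rz": 0,"claw": 255},
    {"dx": -0.3,"dy": 0,"dz": 0,"rx": 0,"ry": 0,"rz": 0,"claw": 255},
    {"dx": 0,"dy": 0,"dz": 0,"rx": 0,"ry": 0,"rz": 0,"claw": 255}
  ]
}}

```text
t: 15.13
eef_pos: [420.7, 160.0, 250.9]
ee_rot: [-0.0, 0.997, -0.083, 0.0]
force: [0.3, -0.2, 0.3]
finger_gap: -0.1
```

```bash
python3 -c "
from h import *
go()
shot('wrist','w11')
shot('scene','scene11');crop('scene11',120,110,320,300,4,'scene11c')
c=shot('top','top11');crop('top11',90,120,330,260,3.3,'top11c')
w=load('w11')
for u,v in ((160,30),(250,30),(330,30),(160,90),(250,90),(330,90)): print((u,v),px(w,u,v).round(1))
for u,v in ((185,165),(225,170),(270,175),(183,190),(225,195),(270,205)): print('top',(u,v),px(c,u,v).round(1))"
```

```text
t 15.13 pos [420.7 160.  250.9] xang -9.5 z [ 0.001  0.001 -1.   ] F [ 0.3 -0.2  0.3] gap -0.1 q [ 0.28 -0.17  1.57  0.    1.74  2.02]
(160, 30) [550.8 215.8  88.7]
(250, 30) [538.2 141.9  88.7]
(330, 30) [527.4  76.2  89.1]
(160, 90) [ 5.052e+02  2.509e+02 -3.000e-01]
(250, 90) [4.883e+02 1.506e+02 2.000e-01]
(330, 90) [473.6  61.6  -0. ]
top (185, 165) [631.2 254.1  88.8]
top (225, 170) [616.9 146.6  89.6]
top (270, 175) [603.   25.9  88. ]
top (183, 190) [563.7 258.9  88.3]
top (225, 195) [549.6 146.6  88.9]
top (270, 205) [522.3  26.6  87. ]
```

View pics/w11.png

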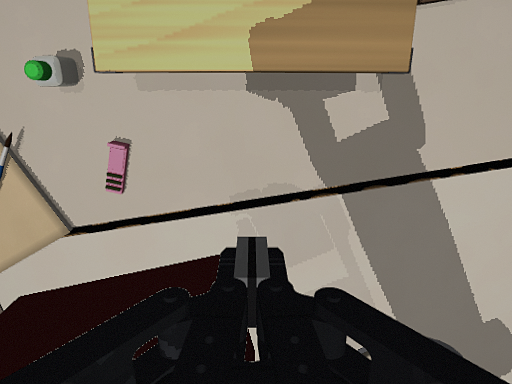

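View pics/scene11c.png

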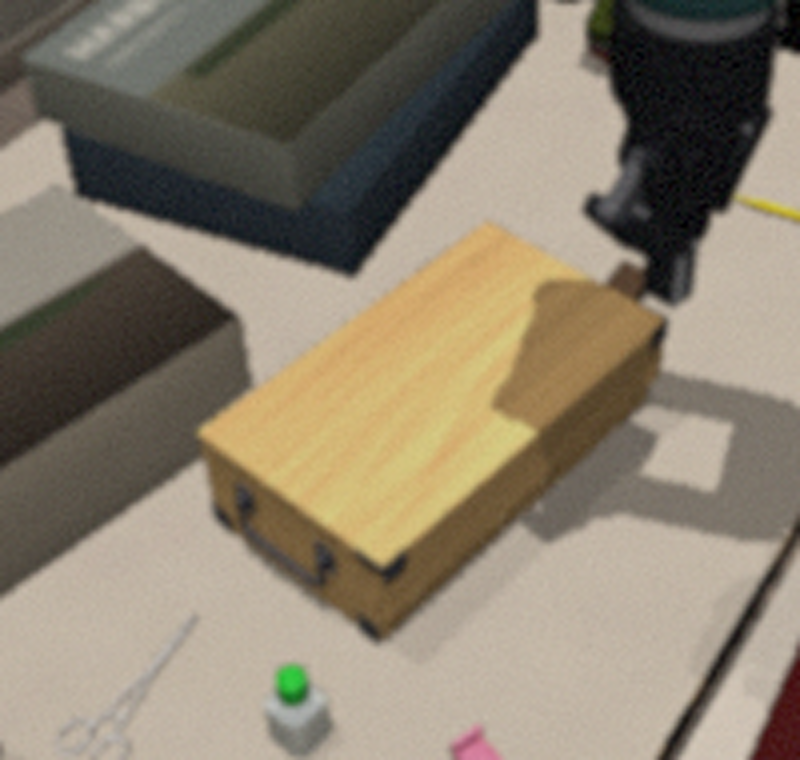

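View pics/top11c.png

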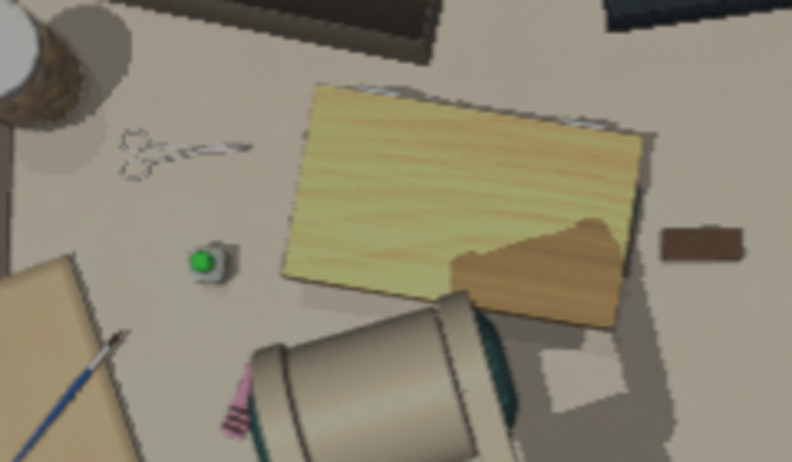

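The lid is flat at 88–89 mm front and back, where 88.5 mm means shut. The case's bottom corner is still at scene-crop (382,637), and nothing around it has moved.

```bash
python3 -c "
from h import *
print(r.job_done())"
```

```text
the job is handed in; nothing more can be done
None
```

The tool case is shut and I've handed the job in at about 15 s of the 64 s allowed; no verdict came back.

- **Drawers:** I pushed the right drawer and then the left one home with the closed fingertips. Each stopped firmly, at about 15 N and 12 N, and both fronts looked flush in the pictures taken before I moved the lid.
- **Lid:** I pushed it over from behind along its arc and pressed it down. It stopped hard with the fingertip at 88.4 mm. Depth readings across the closed lid are mostly 88 to 89 mm (one 87.0, one 89.6), against 88.5 mm expected when shut, with the lip hanging in front of the drawers.
- **Surroundings:** The case looked unmoved in the before-and-after pictures, and so did the glue bottle, forceps, sanding block and pink and yellow look-alikes. The cabin and spatula lay in the tray as before in the last picture in which I could check them, with the lid still partly open. I can't see them now it is shut.
- **Robot:** At hand-in the gripper stood clear of everything, touching nothing.

No check failed. Two small things did not match expectations:
- The first move call was refused as invalid because its rows left out some fields, so nothing moved.
- The last few millimetres of closing the lid read only 1 to 2 N before the stop, less than the 3 to 6 N I expected. The lid's own weight may account for the difference.

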